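# Sweep a tester pen along the trunking joint

### The job

Check the long cover joint of the white cable trunking for live wires: take the contactless tester pen from its square holder and, tip down, guide the tip slowly along the dark joint line (about five seconds for the whole line), starting at the end with the round conduit stub and going to the other end. Keep the tip right over the line, lightly touching or within about a centimetre of it, and do not press hard on the trunking. Then stand the pen back in its square holder as it was and let go.

Things in the scene. Friction and masses are not known exactly. Their poses are not given: they have to be found in the camera images.
- pen_grip (a point): Centre of the tester pen's round grey handle (24 mm diameter, 70 mm tall), z up the pen. The pen stands tip down in the square holder. Below the handle: a black collar (40 mm diameter, 6 mm thick) that rests on the holder's top, then a white nose 60 mm long, 14 mm diameter, narrowing to 6 mm at the tip. This point is 41 mm above the collar's underside, 101 mm above the tip. About 90 g.
- pen_tip (a point): The lowest point of the tester pen, on its axis at the end of the nose, 101 mm below the handle's centre. z runs up the pen.
- holder: The pen's holder: fixed square grey block 64 x 64 mm, 70 mm tall, with one 25 mm round hole right through it, chamfered 4 mm at the top. Origin: centre of its underside, on the table, on the hole's axis; z up. With the pen seated its handle centre is 111 mm and its tip 10 mm above this origin. (The round metal stand with a screwdriver is another thing.)
- trunk: Fixed white cable trunking 240 (x) x 92 (y) x 40 mm tall, flat on the table at any yaw, grey caps 40 mm long on its ends. Origin: centre of the underside, z up. Between the caps two covers leave a dark joint line 4 mm wide along the x axis (y = 0), from x = -80 to +80 mm, 40 mm above the origin. A round conduit stub (25 x 45 mm) sticks out of the -x end: start there, go to +x.

How it is judged:
By the outcome, as a careful person would: the job done as asked, in the order asked, and still so for the second after the job is handed in, with the robot touching nothing.
It also fails if it takes over 58 s, if anything falls off the work surface, if the arm or the gripper's body presses on something with over 40 N, if the wrist force passes 120 N, or if a joint passes its speed limit or range.

### The arm

A 6-joint arm with a two-finger parallel gripper is mounted at the origin on the work surface. World frame = base frame: x ahead of the robot, y to its left, z up, the work surface at z = 0. Lengths are in m, angles in degrees, forces in N, time in s.
With the tool pointing down it reaches from about 0.4 to 0.825 m from the base axis. Payload 7 kg.
Tool frame: the origin (TCP) lies midway between the tips of the shut fingers; the grasp point (between the pads) lies 19 mm behind it; z points along the fingers, y is the direction in which the jaws open and shut (so a half turn about z gives the same grasp; the last joint's range is limited). The gripper opens to 88 mm and grips with 3 to 60 N. Pads are 19 mm wide; open, the fingers measure 130 mm over their backs; the gripper's body (78 mm by 193 mm) begins 47 mm behind the grasp point.
Start: joints at [-52.535, 20.546, 0.682, 0, -70.136, -16.507], TCP at [0.241, -0.63, 0.227] pointing down, gripper open.
Joint ranges: [-176.03, 176.03], [-82.01, 121.73], [-58.28, 71.71], [-173.87, 95.51], [-174.79, -0.11], [-173.66, 173.66]. Speed limits (degrees/s): [136.94, 136.94, 172.46, 180, 180, 180].

### API

Orientations are given as [roll, pitch, yaw] about the fixed x, y, z axes, in that order (R = Rz(yaw) Ry(pitch) Rx(roll)).
In Python, from plant import get_state, capture, close_job gives the robot as it stands.
- The arm moves only by the tool apply_moves, never from a script. Its argument "commands" is a list of rows, each an object with "grip": the opening, from 0 (shut) to 1 (fully open); "dp": the shift along the tool's x, y, z in mm, a list of three; "yaw": the turn about the tool's z in rad. A call has 1 to 12 rows; each row is the pose to reach, as a shift and turn from the pose commanded when the call began, along the tool's axes at that moment; what a row does not reach only later rows make up. A row lasts 1/8 s, in which the tool goes at most 62.5 mm and 10.7 degrees, less where a joint would pass 70% of its speed; a pose out of reach is approached as far as the arm can. A call with a gripper value outside its range is refused whole. The fingers move at their own pace and stop on an object; "newtons" is the grip in N (left out, the last holds). Time passes only in rows, so rows that repeat a pose let the fingers close. It gives the time, the measured TCP pose, the force and the opening at its end, in the units of the state.
- get_state(): the state, without advancing time (a new reading comes with each control period).
- capture(name): name is "side" or "top" or "wrist"; returns a dict with "color" (384x512x3 uint8, red, green, blue), "camera_matrix" (3x3 intrinsics, pixels), "xyz" and "rotation" of the camera in the world; the wrist camera has in their place "T_tool_cam" (4x4, takes a point from camera to tool coordinates, whose origin is the TCP and whose axes are the flange's). Camera axes: x right, y up, looking along -z (the intrinsics and any distortion apply to the point x, -y, -z); pixel columns grow to the right and rows downward; lengths in m; the calibration is good to about 2 mm. A picture is of the moment at which its call begins: read the wrist's pose just before it. There is no depth.
- close_job(): hands the job in, once; it reports no verdict.
The state is a dict: "time_s": time; "joints": joint angles; "qd": joint speeds; "joint_torque": joint torques, N m; "tcp_pos": TCP position; "eef_rot": TCP orientation; "contact_force": force on the tool from outside, world axes, zero at the start; "moment": the same for the moment, N m; "gripper_width": finger opening in m.
Only numpy, scipy, OpenCV 4.12 (cv2) and the standard library are available. Lean on these libraries where they do the work, as an engineer would, in place of code of your own. Each camera call takes 0.05 s, during which the arm holds its last target.

## Working session

There is one attempt and no reset: what is moved stays moved. The work goes in short steps, Python scripts to look and compute and a tool call to move; the robot and the scene stay as the last step left them, time stands still between calls to the robot, and variables do not carry over. Pictures are saved under pics/ and viewed, and the job is handed in when it is done.

Besides the shell and the picture viewer there is one more tool, called after "Request:" by a JSON object that holds its "name" and its "arguments". apply_moves: Moves the arm, as the interface text tells. Its arguments: {"type":"object","properties":{"commands":{"type":"array","items":{"type":"object","properties":{"grip":{"type":"number"},"dp":{"type":"array","items":{"type":"number"}},"yaw":{"type":"number"}}}},"newtons":{"type":"number"}},"required":["commands"]}

```bash
mkdir -p pics; ls; cat > h.py <<'E'
import numpy as np, cv2, pickle
from plant import get_state, capture, close_job
def snap(n,tag):
    s=get_state(); c=capture(n); cv2.imwrite(f'pics/{tag}.png',c['color'][:,:,::-1]); c['state']=s
    pickle.dump(c,open(f'pics/{tag}.pkl','wb')); return c
E
python3 - <<'E'
from h import *
for n in ['side','top','wrist']:
    c=snap(n,n+'0'); print(n,{k:(np.round(v,4).tolist()) for k,v in c.items() if k not in('color','state')})
print(c['state'])
E
```

```text
pics
side {'camera_matrix': [[421.1055, 0.0, 253.2899], [0.0, 421.1055, 187.9152], [0.0, 0.0, 1.0]], 'xyz': [0.3759, 0.5447, 0.6842], 'rotation': [42.8137, -0.1786, -166.0808]}
top {'camera_matrix': [[374.5838, 0.0, 258.5501], [0.0, 374.5838, 198.1399], [0.0, 0.0, 1.0]], 'xyz': [0.4655, 0.0161, 0.7876], 'rotation': [1.6784, -1.728, -90.3105]}
wrist {'camera_matrix': [[280.4042, 0.0, 253.846], [0.0, 280.4042, 193.7381], [0.0, 0.0, 1.0]], 'T_tool_cam': [[-0.0003, 0.9673, 0.2535, 0.067], [1.0, 0.0004, -0.0003, -0.0005], [-0.0004, 0.2535, -0.9673, -0.1584], [0.0, 0.0, 0.0, 1.0]]}
{'time_s': 0.1, 'joints': array([-5.25343799e+01,  2.05871507e+01,  6.40411338e-01, -1.95927525e-02,
       -7.01346485e+01, -1.65089046e+01]), 'qd': array([-0.05379106, -0.10263271,  0.16718466,  0.01902738,  0.01483344,
        0.02653542]), 'joint_torque': array([-3.33753916e-03, -5.84161198e+01,  2.93749988e+01,  7.01554656e+00,
        1.01499268e-02, -8.34064986e-05]), 'tcp_pos': array([ 0.24128257, -0.62994923,  0.22572311]), 'eef_rot': array([ 1.79916733e+02, -5.46968425e-03, -1.59049951e+02]), 'contact_force': array([-0.54609965,  0.62744023,  0.50304129]), 'moment': array([3.87816802e-03, 1.80696757e-05, 2.37853410e-02]), 'gripper_width': 0.08773165034913195}
```

View pics/top0.png

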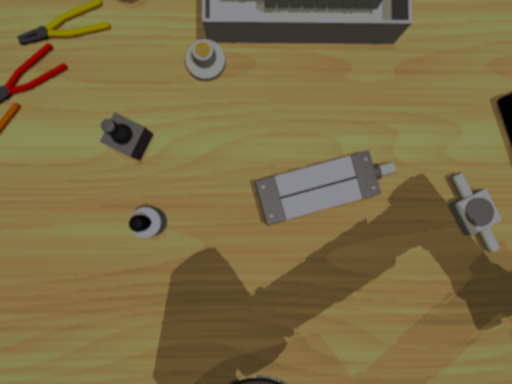

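View pics/side0.png

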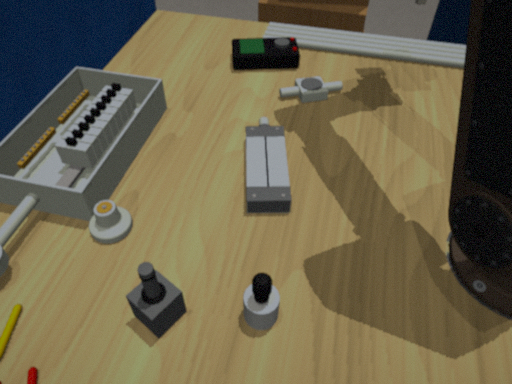

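View pics/wrist0.png

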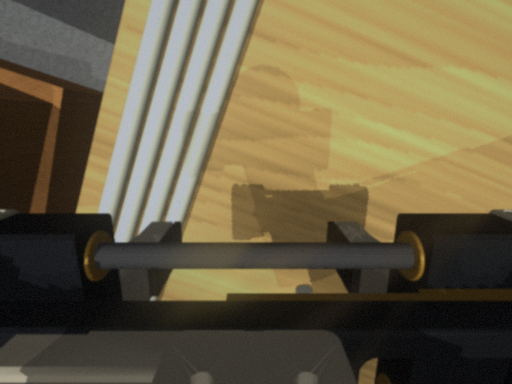

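```bash
python3 - <<'E'
import cv2,numpy as np
t=cv2.imread('pics/top0.png'); s=cv2.imread('pics/side0.png')
a=cv2.resize(t[95:175,80:180],None,fx=6,fy=6,interpolation=cv2.INTER_CUBIC)
b=cv2.resize(t[140:235,245:405],None,fx=5,fy=5,interpolation=cv2.INTER_CUBIC)
c=cv2.resize(s[110:220,220:320],None,fx=5,fy=5,interpolation=cv2.INTER_CUBIC)
d=cv2.resize(s[255:345,115:200],None,fx=6,fy=6,interpolation=cv2.INTER_CUBIC)
for n,i in zip('abcd',[a,b,c,d]): cv2.imwrite(f'pics/z{n}.png',i)
E
```

```text
(no output)
```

View pics/za.png

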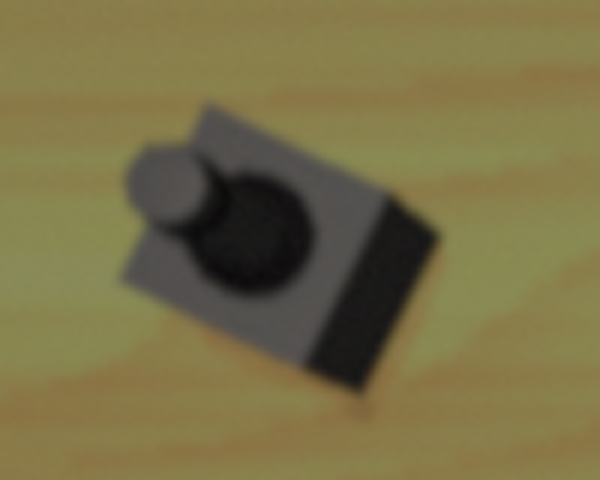

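View pics/zb.png

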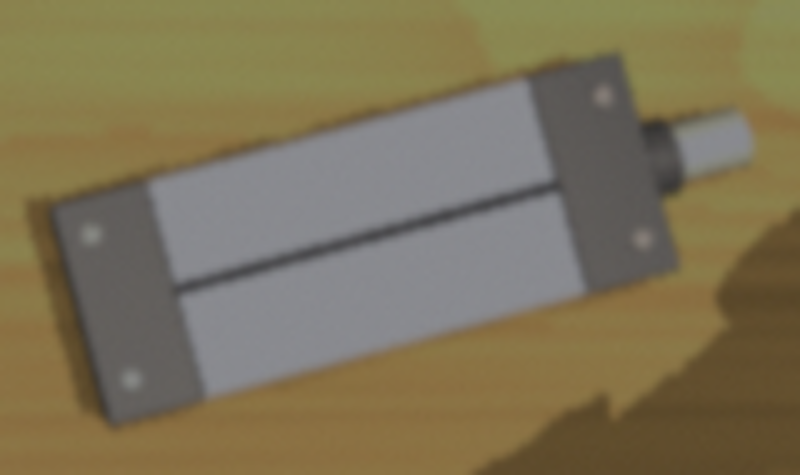

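View pics/zc.png

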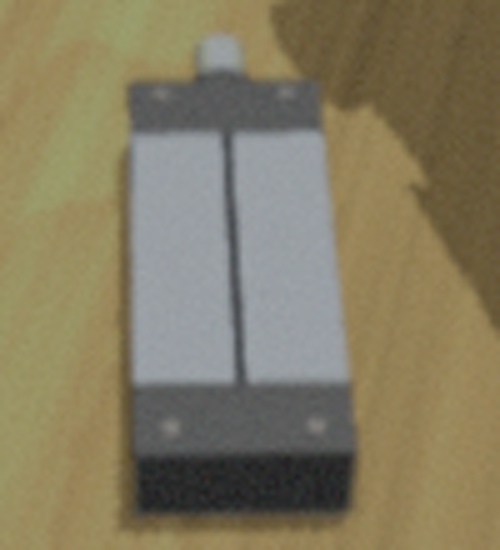

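View pics/zd.png

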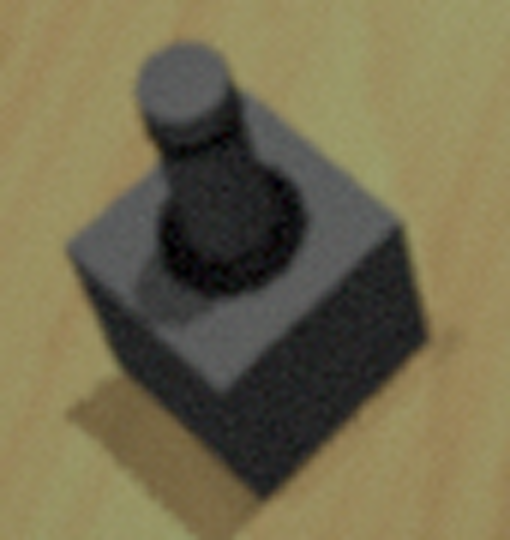

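```bash
cat >> h.py <<'E'
from scipy.spatial.transform import Rotation as Ro
from scipy.optimize import least_squares
def proj(c,P):
    P=np.atleast_2d(P); R=Ro.from_euler('xyz',c['rotation'],degrees=True).as_matrix()
    q=(P-c['xyz'])@R; q=q*[1,-1,-1]; u=q@np.array(c['camera_matrix']).T; return u[:,:2]/u[:,2:]
def wproj(c,P):
    s=c['state']; P=np.atleast_2d(P); R=Ro.from_euler('xyz',s['eef_rot'],degrees=True).as_matrix()
    t=(P-s['tcp_pos'])@R; T=np.array(c['T_tool_cam']); q=(t-T[:3,3])@T[:3,:3]; q=q*[1,-1,-1]
    u=q@np.array(c['camera_matrix']).T; return u[:,:2]/u[:,2:]
def uz(p,f,off): return (np.array(p)+.5)/f-.5+off
def pose(p,L):
    c,s=np.cos(p[2]),np.sin(p[2]); L=np.array(L); return np.c_[p[0]+c*L[:,0]-s*L[:,1],p[1]+s*L[:,0]+c*L[:,1],L[:,2]]
E
python3 - <<'E'
from h import *
ct=pickle.load(open('pics/top0.pkl','rb'));cs=pickle.load(open('pics/side0.pkl','rb'))
z=.04
L=[(80,0),(-80,0),(120,-46),(-120,-46),(-120,46),(120,46),(80,-46),(-80,-46),(-80,46),(80,46)]
L=[(a/1e3,b/1e3,z) for a,b in L]
T=uz([(178,290),(557,185),(55,208),(618,55),(680,268),(113,425),(148,182),(528,77),(588,290),(205,397)],5,[245,140])
S=uz([(240,382),(228,133),(137,455),(130,85),(318,85),(355,453),(135,384),(133,135),(322,132),(348,382)],5,[220,110])
def run(L,x0,obs):
    r=least_squares(lambda p:np.concatenate([(proj(c,pose(p,[L[i] for i in idx]))-o).ravel() for c,idx,o in obs]),x0)
    print(r.x[:2],np.degrees(r.x[2]),np.round(r.fun.reshape(-1,2),1).tolist() if len(obs)==2 else ''); return r.x
n=range(10)
x0=[.47,-.1,np.radians(105)]
for o in ([(ct,n,T)],[(cs,n,S)],[(ct,n,T),(cs,n,S)]): run(L,x0,o)
# holder: h corners in local order ccw; top
h=.032
LH=[(-h,-h,.07),(h,-h,.07),(h,h,.07),(-h,h,.07),(-h,-h,0),(h,-h,0),(h,h,0),(-h,h,0),(0,0,.146),(0,0,.076)]
# top view image: up=+x,right=-y. corners: top(207,103) right(392,193) bottom(305,368) left(120,278)
# local yaw ~ -25..: bottom=(-,-) right=(+,-) top=(+,+) left=(-,+)
T=uz([(305,368),(392,193),(207,103),(120,278),(362,395),(440,235),(167,187),(252,235)],6,[80,95]);it=[0,1,2,3,4,5,8,9]
S=uz([(68,247),(222,390),(402,228),(265,498),(428,340),(185,82)],6,[115,255])
x0=[.6,.3,np.radians(-20)]
p=run(LH,x0,[(ct,it,T)])
q=proj(cs,pose(p,LH)); print(np.round((q-[115,255])*6).tolist())
np.save('ps.npy',S)
E
```

```text
[ 0.50899331 -0.12660893] 105.09302491638458 
[ 0.50963812 -0.12458367] 104.94778343648844 
[ 0.5093493 -0.1259864] 105.01327445330834 [[-0.6, -0.2], [-0.1, -0.1], [-1.3, -0.8], [0.5, -1.2], [0.4, 0.1], [-0.8, 0.3], [-0.7, -0.8], [-0.4, -0.5], [-0.1, 0.9], [0.1, 0.6], [0.6, -0.3], [0.1, -0.1], [-0.6, -0.2], [0.0, -1.0], [0.5, -1.4], [1.1, -0.4], [-0.3, -0.4], [-0.5, -0.3], [0.8, -0.1], [0.9, -0.5]]
[0.60990106 0.25383318] -25.964515689025458 
[[408.0, 211.0], [250.0, 79.0], [68.0, 237.0], [227.0, 382.0], [437.0, 332.0], [288.0, 205.0], [121.0, 357.0], [270.0, 496.0], [187.0, 71.0], [235.0, 213.0]]
```

```bash
python3 - <<'E'
from h import *
ct=pickle.load(open('pics/top0.pkl','rb'));cs=pickle.load(open('pics/side0.pkl','rb'))
h=.032
LH=[(-h,-h,.07),(h,-h,.07),(h,h,.07),(-h,h,.07),(-h,-h,0),(h,-h,0),(h,h,0),(-h,h,0),(0,0,.146),(0,0,.076)]
T=uz([(305,368),(392,193),(207,103),(120,278),(362,395),(440,235),(167,187),(252,235)],6,[80,95]);it=[0,1,2,3,4,5,8,9]
S=np.load('ps.npy');i2=[2,3,0,7,4,8]
for obs in ([(cs,i2,S)],[(ct,it,T),(cs,i2,S)]):
    r=least_squares(lambda p:np.concatenate([(proj(c,pose(p,[LH[i] for i in idx]))-o).ravel() for c,idx,o in obs]),[.61,.254,-.45])
    print(r.x[:2],np.degrees(r.x[2]),np.round(r.fun.reshape(-1,2),1).tolist())
E
```

```text
[0.61078427 0.2559516 ] -26.671892181071666 [[-0.6, -0.5], [-0.3, 0.3], [0.4, -1.1], [-0.1, 1.2], [1.0, 0.3], [-0.4, -0.4]]
[0.61047688 0.25490009] -26.66779990340204 [[-1.4, 0.2], [-0.6, -0.5], [0.1, -0.5], [-0.9, 0.2], [-0.4, 0.4], [0.6, -0.1], [-0.8, -1.0], [-1.1, -0.7], [-0.1, -1.0], [0.2, -0.3], [0.8, -1.6], [0.4, 0.7], [1.3, -0.2], [0.1, -0.9]]
```

```bash
cat >> h.py <<'E'
def dp(p0,yaw0,p1):  # mm, tool down
    R=Ro.from_euler('xyz',[180,0,yaw0],degrees=True).as_matrix(); return np.round((np.array(p1)-p0)@R*1e3,1)
E
python3 - <<'E'
from h import *
print(dp([.241,-.63,.227],-159.042,[.6104,.2545,.22]))
E
```

```text
[-661.3  693.9    7. ]
```

Request:
{"name": "apply_moves", "arguments": {"commands": [{"grip":1,"dp":[-20,20,0],"yaw":0},{"grip":1,"dp":[-60,63,0],"yaw":0},{"grip":1,"dp":[-100,105,0],"yaw":0},{"grip":1,"dp":[-142,149,0],"yaw":0.02},{"grip":1,"dp":[-184,193,2],"yaw":0.04},{"grip":1,"dp":[-226,237,2],"yaw":0.06},{"grip":1,"dp":[-268,281,3],"yaw":0.08},{"grip":1,"dp":[-310,325,4],"yaw":0.104},{"grip":1,"dp":[-352,369,4],"yaw":0.104},{"grip":1,"dp":[-394,413,4],"yaw":0.104},{"grip":1,"dp":[-436,457,5],"yaw":0.104},{"grip":1,"dp":[-463,486,5],"yaw":0.104}]}}

```text
time_s: 1.65
tcp_pos: [0.5005, -0.0084, 0.2215]
eef_rot: [180.0, 0.0, -164.9]
contact_force: [0.3, -0.4, 0.5]
gripper_width: 0.0875
```

```bash
python3 - <<'E'
from h import *
s=get_state();print(s['time_s'],s['tcp_pos'],s['eef_rot'],s['joints'])
R=Ro.from_euler('xyz',[180,0,-159.042],degrees=True)
p=np.array([.241,-.63,.227])+R.apply([-.463,.486,.005]);print(p, dp(p,-165,[.6104,.2545,.22]))
E
```

```text
1.65 [ 0.50045912 -0.00837481  0.22147836] [ 1.79994315e+02  3.63064623e-03 -1.64899419e+02] [ 2.15686975e+01  4.16842923e+00 -2.12886841e+01 -5.80320687e-03
 -6.45386388e+01 -9.64656220e+01]
[ 0.49953507 -0.0105449   0.222     ] [-175.7  227.3    2. ]
```

Request:
{"name": "apply_moves", "arguments": {"commands": [{"grip":1,"dp":[-30,39,0],"yaw":0},{"grip":1,"dp":[-65,84,0],"yaw":0},{"grip":1,"dp":[-100,129,1],"yaw":0},{"grip":1,"dp":[-135,175,1],"yaw":0},{"grip":1,"dp":[-160,207,2],"yaw":0},{"grip":1,"dp":[-172,223,2],"yaw":0},{"grip":1,"dp":[-176,227,2],"yaw":0},{"grip":1,"dp":[-176,227,2],"yaw":0},{"grip":1,"dp":[-176,227,2],"yaw":0}]}}

```text
time_s: 2.78
tcp_pos: [0.611, 0.2529, 0.22]
eef_rot: [180.0, 0.0, -165.1]
contact_force: [-0.7, -1.2, -0.1]
gripper_width: 0.0873
```

```bash
python3 - <<'E'
from h import *
c=snap('wrist','w1');s=c['state'];print(s['time_s'],s['tcp_pos'],s['eef_rot'])
print(wproj(c,[[.6104,.2545,.146],[.6104,.2545,.076]]))
E
```

```text
2.775 [0.61097572 0.25285015 0.22001442] [ 1.79990578e+02  1.52153140e-02 -1.65053166e+02]
[[256.20198982 200.39375155]
 [255.65032883 182.84129352]]
```

View pics/w1.png

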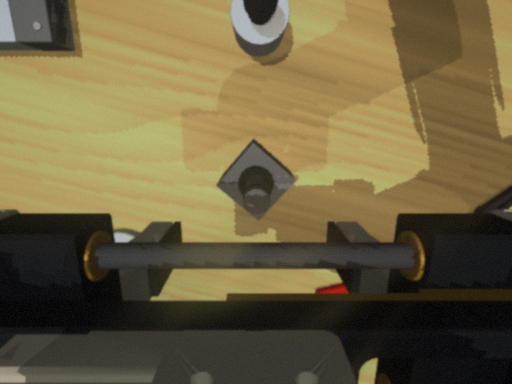

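```bash
python3 - <<'E'
from h import *
i=cv2.imread('pics/w1.png')[130:230,205:305]
cv2.imwrite('pics/w1z.png',cv2.resize(cv2.convertScaleAbs(i,alpha=1.8),None,fx=6,fy=6,interpolation=cv2.INTER_CUBIC))
c=pickle.load(open('pics/w1.pkl','rb'));h=.032
P=pose([.6104,.2545,np.radians(-26.67)],[(-h,-h,.07),(h,-h,.07),(h,h,.07),(-h,h,.07),(0,0,.146),(0,0,.076)])
print(np.round(((wproj(c,P)-[205,130])+.5)*6-.5))
E
```

```text
[[292.  68.]
 [ 66. 327.]
 [320. 540.]
 [548. 299.]
 [310. 425.]
 [306. 320.]]
```

View pics/w1z.png

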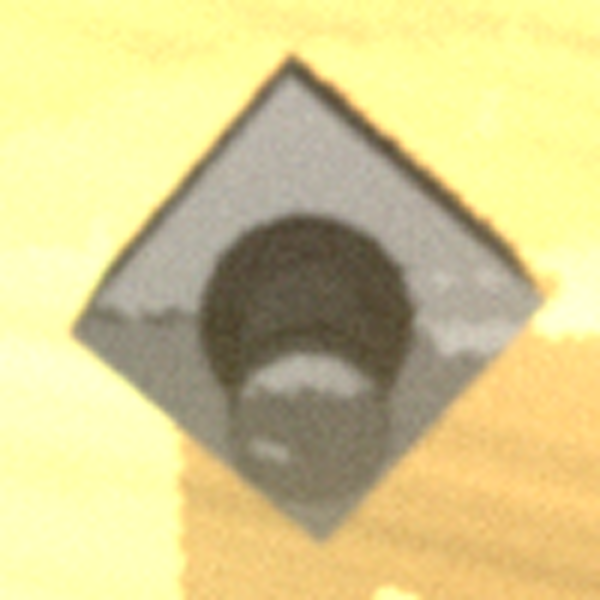

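Request:
{"name": "apply_moves", "arguments": {"commands": [{"grip":1,"dp":[0,1.5,15],"yaw":0},{"grip":1,"dp":[0,1.5,45],"yaw":0},{"grip":1,"dp":[0,1.5,80],"yaw":0},{"grip":0.8,"dp":[0,1.5,110],"yaw":0},{"grip":0.6,"dp":[0,1.5,122],"yaw":0},{"grip":0.5,"dp":[0,1.5,127],"yaw":0},{"grip":0.4,"dp":[0,1.5,127],"yaw":0},{"grip":0.4,"dp":[0,1.5,127],"yaw":0},{"grip":0.4,"dp":[0,1.5,127],"yaw":0}], "newtons": 25}}

```text
time_s: 3.95
tcp_pos: [0.6112, 0.2557, 0.0935]
eef_rot: [180.0, 0.1, -165.0]
contact_force: [0.3, 0.1, -0.4]
gripper_width: 0.0366
```

```bash
python3 - <<'E'
from h import *
c=snap('side','s2');s=c['state'];print(s['time_s'],s['tcp_pos'],s['eef_rot'],s['gripper_width'])
cv2.imwrite('pics/s2z.png',cv2.resize(c['color'][180:340,90:240,::-1],None,fx=4,fy=3.7))
E
```

```text
3.95 [0.61118723 0.25569453 0.09349968] [ 1.79966331e+02  8.11711436e-02 -1.64998132e+02] 0.03660198609805807
```

View pics/s2z.png

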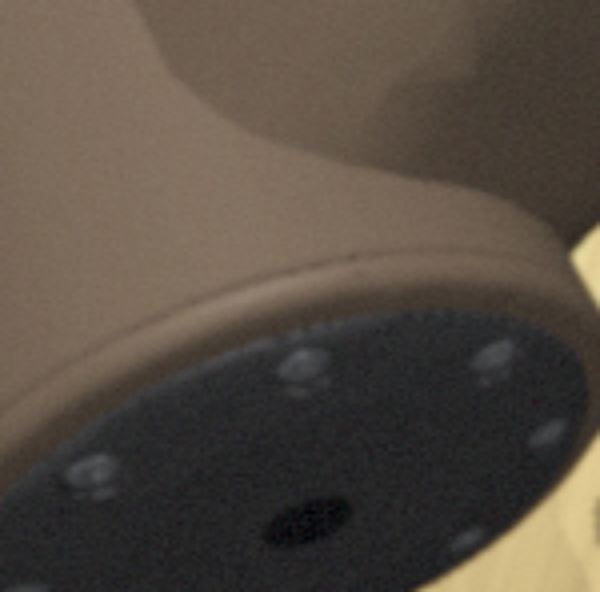

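Request:
{"name": "apply_moves", "arguments": {"commands": [{"grip":0.3,"dp":[0,-1,0],"yaw":0},{"grip":0.2,"dp":[0,-1,0],"yaw":0},{"grip":0.1,"dp":[0,-1,0],"yaw":0},{"grip":0,"dp":[0,-1,0],"yaw":0},{"grip":0,"dp":[0,-1,0],"yaw":0},{"grip":0,"dp":[0,-1,0],"yaw":0}], "newtons": 25}}

```text
time_s: 4.75
tcp_pos: [0.6111, 0.2545, 0.0927]
eef_rot: [-180.0, 0.0, -165.0]
contact_force: [0.0, 0.1, 2.5]
gripper_width: 0.0235
```

```bash
python3 - <<'E'
from h import *
for i in range(2):
    c=snap('wrist','w3');s=c['state'];print(s['time_s'],s['tcp_pos'],s['eef_rot'],s['gripper_width'],s['contact_force'])
E
```

```text
4.75 [0.61114615 0.2544607  0.0926981 ] [-1.79999345e+02  9.97832205e-03 -1.64996774e+02] 0.023496159093334586 [1.38168430e-03 7.51256398e-02 2.53468862e+00]
4.8 [0.61114306 0.2544575  0.09268442] [ 1.79999393e+02  1.21063247e-02 -1.64995859e+02] 0.02353725685686602 [-0.47257963  0.59318561  1.00493704]
```

View pics/w3.png

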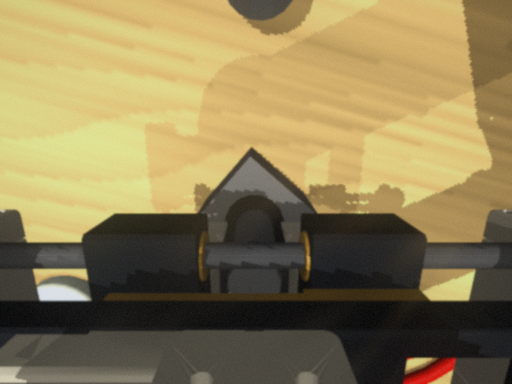

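Request:
{"name": "apply_moves", "arguments": {"commands": [{"grip":0,"dp":[0,0,-4],"yaw":0},{"grip":0,"dp":[0,0,-12],"yaw":0},{"grip":0,"dp":[0,0,-24],"yaw":0},{"grip":0,"dp":[0,0,-40],"yaw":0},{"grip":0,"dp":[0,0,-58],"yaw":0},{"grip":0,"dp":[0,0,-76],"yaw":0},{"grip":0,"dp":[0,0,-92],"yaw":0},{"grip":0,"dp":[0,0,-104],"yaw":0},{"grip":0,"dp":[0,0,-109],"yaw":0},{"grip":0,"dp":[0,0,-110],"yaw":0},{"grip":0,"dp":[0,0,-110],"yaw":0}], "newtons": 30}}

```text
time_s: 6.22
tcp_pos: [0.6108, 0.2543, 0.2019]
eef_rot: [-180.0, -0.1, -165.0]
contact_force: [-0.2, 0.1, -2.4]
gripper_width: 0.0236
```

```bash
python3 - <<'E'
from h import *
s=get_state();print(s['time_s'],s['tcp_pos'],s['eef_rot'],s['gripper_width'])
u=np.array([np.cos(np.radians(105.0)),np.sin(np.radians(105.0))]);c=np.array([.50935,-.1260])
off=np.array([.6104-.6111,.2545-.2545])
A=c-.08*u;B=c+.08*u;print(A,B)
p=s['tcp_pos']
print('start',dp(p,-165,[*(A-off-.02*u),.150]))
for n in('wrist','top'): snap(n,n[0]+'4')
E
```

```text
6.225 [0.61079416 0.25430879 0.20191575] [-1.79985922e+02 -5.78369916e-02 -1.65002606e+02] 0.023585464676358216
[ 0.53005552 -0.20327407] [ 0.48864448 -0.04872593]
start [ 195.7 -441.3   51.9]
```

View pics/w4.png

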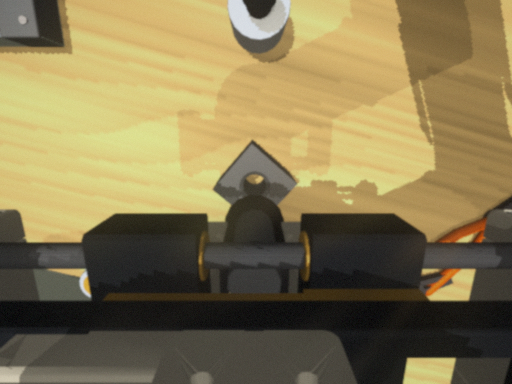

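View pics/t4.png

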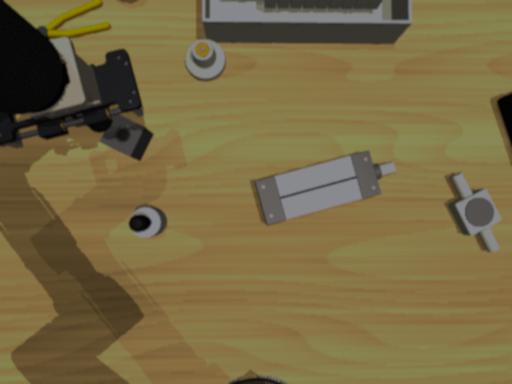

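Request:
{"name": "apply_moves", "arguments": {"commands": [{"grip":0,"dp":[3,-6,0],"yaw":0},{"grip":0,"dp":[9,-20,0],"yaw":0},{"grip":0,"dp":[19,-41,0],"yaw":0},{"grip":0,"dp":[32,-69,0],"yaw":0},{"grip":0,"dp":[48,-103,0],"yaw":0},{"grip":0,"dp":[64,-137,0],"yaw":0},{"grip":0,"dp":[80,-171,0],"yaw":0},{"grip":0,"dp":[96,-205,0],"yaw":0},{"grip":0,"dp":[112,-239,0],"yaw":0},{"grip":0,"dp":[128,-274,0],"yaw":0},{"grip":0,"dp":[144,-309,0],"yaw":0},{"grip":0,"dp":[158,-340,0],"yaw":0}]}}

```text
time_s: 7.82
tcp_pos: [0.5448, -0.1177, 0.203]
eef_rot: [-180.0, 0.0, -165.1]
contact_force: [0.3, 0.5, -0.9]
gripper_width: 0.0233
```

Request:
{"name": "apply_moves", "arguments": {"commands": [{"grip":0,"dp":[13,-27,0],"yaw":0},{"grip":0,"dp":[24,-51,5],"yaw":0},{"grip":0,"dp":[32,-69,12],"yaw":0},{"grip":0,"dp":[36,-79,20],"yaw":0},{"grip":0,"dp":[38,-82,27],"yaw":0},{"grip":0,"dp":[38,-83,32],"yaw":0},{"grip":0,"dp":[38,-83,35],"yaw":0},{"grip":0,"dp":[38,-83,35],"yaw":0},{"grip":0,"dp":[38,-83,35],"yaw":0}]}}

```text
time_s: 8.95
tcp_pos: [0.5315, -0.2046, 0.1678]
eef_rot: [-180.0, 0.0, -165.0]
contact_force: [0.3, 0.2, -1.5]
gripper_width: 0.0236
```

```bash
python3 - <<'E'
from h import *
for n in('wrist','top','side'): c=snap(n,n[0]+'5')
s=c['state'];print(s['time_s'],s['tcp_pos'],s['eef_rot'],s['gripper_width'])
cv2.imwrite('pics/s5z.png',cv2.resize(c['color'][70:220,200:340,::-1],None,fx=4,fy=4,interpolation=cv2.INTER_CUBIC))
tip=s['tcp_pos']+[-.0007,0,-.0827]; print(tip,proj(c,[tip,tip+[0,0,.06]]))
E
```

```text
9.05 [ 0.53146389 -0.20469728  0.16782891] [-1.79989306e+02  2.65672050e-02 -1.64978171e+02] 0.023935377199352265
[ 0.53076389 -0.20469728  0.08512891] [[265.61187462 120.42341442]
 [266.2905616   98.41362788]]
```

View pics/s5z.png

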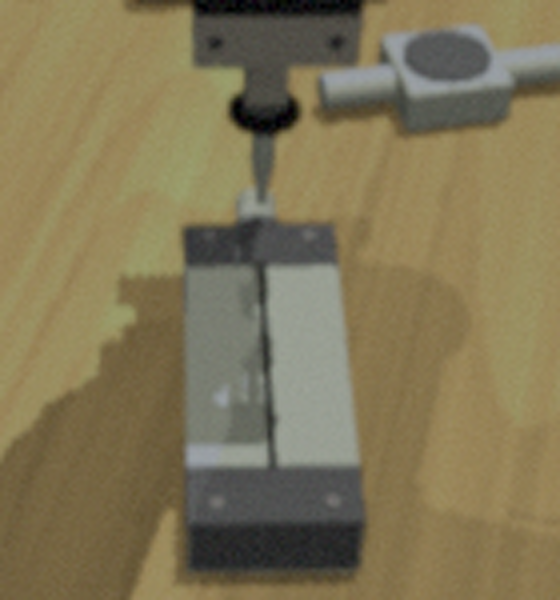

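View pics/w5.png

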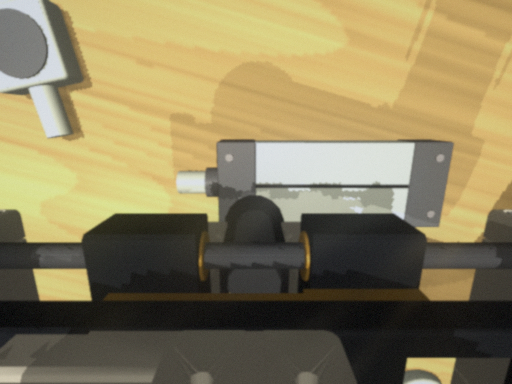

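View pics/t5.png

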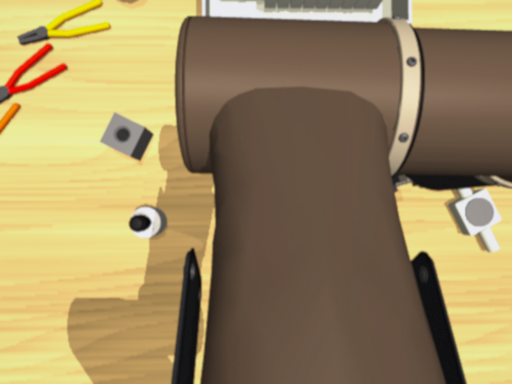

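```bash
python3 - <<'E'
from h import *
w=pickle.load(open('pics/w5.pkl','rb'));s5=pickle.load(open('pics/s5.pkl','rb'))
u=np.array([np.cos(np.radians(105.0)),np.sin(np.radians(105.0))]);c=np.array([.50935,-.1260])
P=[[*(c+a*u),.04] for a in(-.08,0,.04,.08)]
print(wproj(w,P)); print(proj(s5,P))
g=cv2.cvtColor(w['color'],cv2.COLOR_RGB2GRAY).astype(float)
for a,b in((300,330),(330,360),(360,390),(385,403)):
    m=g[178:195,a:b].mean(1); r=np.arange(178,195);k=np.clip(np.median(m)-10-m,0,None);print(a,(k*r).sum()/k.sum(),m.round().tolist())
print([ (i,round(float(v))) for i,v in enumerate(g[186,240:275],240)],[(i,round(float(v))) for i,v in enumerate(g[188,398:416],398)])
gs=cv2.cvtColor(s5['color'],cv2.COLOR_RGB2GRAY).astype(float)
for r in(145,155,165,175,184): print(r,[(i,round(float(v))) for i,v in enumerate(gs[r-1:r+2,262:271].mean(0),262)])
E
```

```text
[[255.69912589 185.28162195]
 [332.12567705 185.29581638]
 [370.33464198 185.3029128 ]
 [408.54073358 185.31000869]]
[[265.300333   136.11981523]
 [266.67544466 159.49009038]
 [267.42462693 172.22258056]
 [268.21995462 185.73932053]]
300 185.81428425253247 [223.0, 223.0, 223.0, 222.0, 213.0, 187.0, 130.0, 77.0, 64.0, 96.0, 151.0, 173.0, 174.0, 175.0, 179.0, 182.0, 183.0]
330 185.97825439380398 [224.0, 223.0, 223.0, 222.0, 218.0, 201.0, 152.0, 91.0, 64.0, 99.0, 164.0, 189.0, 183.0, 167.0, 158.0, 156.0, 156.0]
360 186.17416974169743 [223.0, 222.0, 222.0, 219.0, 213.0, 197.0, 151.0, 90.0, 60.0, 81.0, 132.0, 160.0, 161.0, 157.0, 155.0, 155.0, 154.0]
385 186.09812314784332 [222.0, 222.0, 222.0, 222.0, 221.0, 210.0, 162.0, 94.0, 60.0, 88.0, 149.0, 183.0, 190.0, 190.0, 188.0, 186.0, 187.0]
[(240, 121), (241, 121), (242, 121), (243, 120), (244, 121), (245, 119), (246, 119), (247, 123), (248, 124), (249, 121), (250, 119), (251, 105), (252, 94), (253, 83), (254, 77), (255, 69), (256, 58), (257, 61), (258, 62), (259, 63), (260, 64), (261, 58), (262, 62), (263, 68), (264, 67), (265, 63), (266, 6
[... 160 characters left out ...]
66), (404, 173), (405, 168), (406, 166), (407, 156), (408, 129), (409, 109), (410, 112), (411, 111), (412, 112), (413, 111), (414, 113), (415, 113)]
145 [(262, 102), (263, 108), (264, 100), (265, 65), (266, 98), (267, 146), (268, 155), (269, 155), (270, 155)]
155 [(262, 122), (263, 118), (264, 103), (265, 74), (266, 55), (267, 98), (268, 140), (269, 154), (270, 156)]
165 [(262, 110), (263, 106), (264, 118), (265, 125), (266, 85), (267, 96), (268, 143), (269, 155), (270, 155)]
175 [(262, 102), (263, 102), (264, 102), (265, 99), (266, 80), (267, 53), (268, 82), (269, 130), (270, 152)]
184 [(262, 155), (263, 154), (264, 155), (265, 153), (266, 140), (267, 92), (268, 83), (269, 129), (270, 151)]
```

Request:
{"name": "apply_moves", "arguments": {"commands": [{"grip":0,"dp":[0,0,5],"yaw":0},{"grip":0,"dp":[0,0,14],"yaw":0},{"grip":0,"dp":[-0.4,0,23],"yaw":0},{"grip":0,"dp":[-0.4,0,31],"yaw":0},{"grip":0,"dp":[-0.4,0,36],"yaw":0},{"grip":0,"dp":[-0.4,0,39],"yaw":0},{"grip":0,"dp":[-0.4,0,40],"yaw":0},{"grip":0,"dp":[-0.4,0,40],"yaw":0},{"grip":0,"dp":[-0.4,0,40],"yaw":0}]}}

```text
time_s: 10.22
tcp_pos: [0.5318, -0.2048, 0.1278]
eef_rot: [-180.0, 0.0, -165.0]
contact_force: [-0.9, 0.7, -0.9]
gripper_width: 0.0232
```

```bash
python3 - <<'E'
from h import *
c=snap('side','s6')
s=get_state();print(s['time_s'],s['tcp_pos'],s['eef_rot'],s['contact_force'])
cv2.imwrite('pics/s6z.png',cv2.resize(c['color'][90:200,220:320,::-1],None,fx=5,fy=5,interpolation=cv2.INTER_CUBIC))
tip=s['tcp_pos']+[-.0007,0,-.0827]; print(tip,((proj(c,[tip,tip+[0,0,.06]])-[220,90])+.5)*5)
A=np.array([.5307,-.2031]);u=np.array([-.2588,.9659]);d=tip[:2]-A;print('along,lat mm',d@u*1e3,d@[-.9659,-.2588]*1e3)
E
```

```text
10.275 [ 0.53176574 -0.20481002  0.1278408 ] [-1.79989129e+02  2.75355977e-02 -1.64999699e+02] [-0.93188591 -0.41217727 -1.56544977]
[ 0.53106574 -0.20481002  0.0451408 ] [[227.89192541 222.26686568]
 [231.05524526 118.80197471]]
along,lat mm -1.746358725332532 0.08928862334143646
```

View pics/s6z.png

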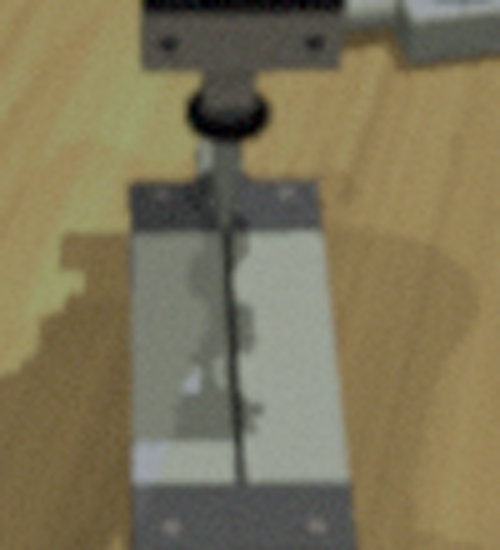

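Request:
{"name": "apply_moves", "arguments": {"commands": [{"grip":0,"dp":[0,2,0.5],"yaw":0},{"grip":0,"dp":[0,6,1],"yaw":0},{"grip":0,"dp":[0,10,1],"yaw":0},{"grip":0,"dp":[0,14,1],"yaw":0},{"grip":0,"dp":[0,18,1],"yaw":0},{"grip":0,"dp":[0,22,1],"yaw":0},{"grip":0,"dp":[0,26,1],"yaw":0},{"grip":0,"dp":[0,30,1],"yaw":0},{"grip":0,"dp":[0,34,1],"yaw":0},{"grip":0,"dp":[0,38,1],"yaw":0},{"grip":0,"dp":[0,42,1],"yaw":0},{"grip":0,"dp":[0,46,1],"yaw":0}]}}

```text
time_s: 11.78
tcp_pos: [0.5196, -0.1601, 0.1266]
eef_rot: [-180.0, 0.0, -165.0]
contact_force: [0.0, 0.3, -1.8]
gripper_width: 0.0237
```

```bash
cat > chk.py <<'E'
from h import *
s=get_state()
tip=s['tcp_pos']+[-.0007,0,-.0827]
A=np.array([.5307,-.2031]);u=np.array([-.2588,.9659]);d=tip[:2]-A;print(s['time_s'],'along,lat,z mm',d@u*1e3,d@[-.9659,-.2588]*1e3,tip[2]*1e3,s['contact_force'],s['eef_rot'])
E
python3 chk.py
```

```text
11.775 along,lat,z mm 44.57244534835752 0.23484454541901792 43.860215886477896 [ 0.01914581  0.34376516 -1.7513052 ] [-1.79999463e+02  8.47481126e-04 -1.64999661e+02]
```

Request:
{"name": "apply_moves", "arguments": {"commands": [{"grip":0,"dp":[0,4,0],"yaw":0},{"grip":0,"dp":[0,8,0],"yaw":0},{"grip":0,"dp":[0,12,0],"yaw":0},{"grip":0,"dp":[0,16,0],"yaw":0},{"grip":0,"dp":[0,20,0],"yaw":0},{"grip":0,"dp":[0,24,0],"yaw":0},{"grip":0,"dp":[0,28,0],"yaw":0},{"grip":0,"dp":[0,32,0],"yaw":0},{"grip":0,"dp":[0,36,0],"yaw":0},{"grip":0,"dp":[0,40,0],"yaw":0},{"grip":0,"dp":[0,44,0],"yaw":0},{"grip":0,"dp":[0,48,0],"yaw":0}]}}

```text
time_s: 13.28
tcp_pos: [0.5072, -0.1137, 0.1266]
eef_rot: [-180.0, 0.0, -165.0]
contact_force: [0.1, 0.7, -1.0]
gripper_width: 0.0235
```

```bash
python3 chk.py
```

```text
13.275 along,lat,z mm 92.56565729445828 0.20964047038212982 43.88430704613167 [ 0.10019257  0.69486217 -1.00996293] [-1.79998160e+02  3.37606033e-03 -1.64998943e+02]
```

Accurate; continue without stopping.

Request:
{"name": "apply_moves", "arguments": {"commands": [{"grip":0,"dp":[0,4,0],"yaw":0},{"grip":0,"dp":[0,8,0],"yaw":0},{"grip":0,"dp":[0,12,0],"yaw":0},{"grip":0,"dp":[0,16,0],"yaw":0},{"grip":0,"dp":[0,20,0],"yaw":0},{"grip":0,"dp":[0,24,0],"yaw":0},{"grip":0,"dp":[0,28,0],"yaw":0},{"grip":0,"dp":[0,32,0],"yaw":0},{"grip":0,"dp":[0,36,0],"yaw":0},{"grip":0,"dp":[0,40,0],"yaw":0},{"grip":0,"dp":[0,44,0],"yaw":0},{"grip":0,"dp":[0,48,0],"yaw":0}]}}

```text
time_s: 14.78
tcp_pos: [0.4948, -0.0673, 0.1266]
eef_rot: [180.0, -0.0, -165.0]
contact_force: [0.1, -0.2, -0.6]
gripper_width: 0.0236
```

Request:
{"name": "apply_moves", "arguments": {"commands": [{"grip":0,"dp":[0,4,0],"yaw":0},{"grip":0,"dp":[0,8,0],"yaw":0},{"grip":0,"dp":[0,12,0],"yaw":0},{"grip":0,"dp":[0,16,0],"yaw":0},{"grip":0,"dp":[0,19,0],"yaw":0},{"grip":0,"dp":[0,21,0],"yaw":0},{"grip":0,"dp":[0,21,0],"yaw":0},{"grip":0,"dp":[0,21,0],"yaw":0}]}}

```text
time_s: 15.78
tcp_pos: [0.4895, -0.0474, 0.1266]
eef_rot: [180.0, 0.0, -165.0]
contact_force: [-1.0, -0.4, -1.9]
gripper_width: 0.0237
```

```bash
python3 chk.py; python3 - <<'E'
from h import *
c=snap('side','s7')
cv2.imwrite('pics/s7z.png',cv2.resize(c['color'][90:220,220:320,::-1],None,fx=4.5,fy=4.5,interpolation=cv2.INTER_CUBIC))
E
```

```text
15.775 along,lat,z mm 161.277990395481 0.21398089693928324 43.87743661343404 [-1.01682169 -0.40290632 -1.91621944] [ 1.79999698e+02  2.45764737e-03 -1.65002786e+02]
```

View pics/s7z.png

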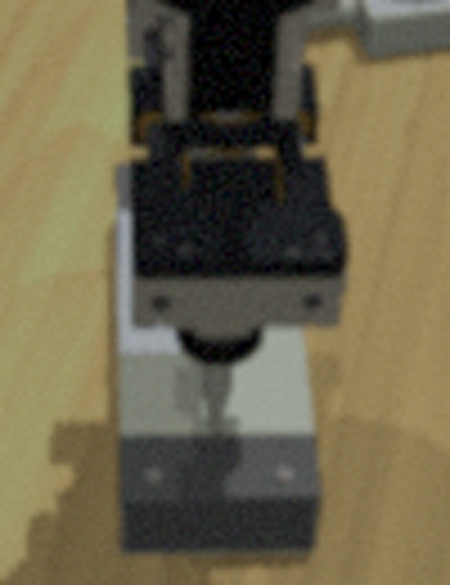

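Request:
{"name": "apply_moves", "arguments": {"commands": [{"grip":0,"dp":[0,0,-4],"yaw":0},{"grip":0,"dp":[0,0,-14],"yaw":0},{"grip":0,"dp":[0,0,-28],"yaw":0},{"grip":0,"dp":[-3,4,-44],"yaw":0},{"grip":0,"dp":[-10,13,-59],"yaw":0},{"grip":0,"dp":[-21,28,-69],"yaw":0},{"grip":0,"dp":[-37,49,-75],"yaw":0},{"grip":0,"dp":[-56,74,-76],"yaw":0},{"grip":0,"dp":[-76,101,-76],"yaw":0},{"grip":0,"dp":[-96,128,-76],"yaw":0},{"grip":0,"dp":[-116,154,-76],"yaw":0},{"grip":0,"dp":[-136,181,-76],"yaw":0}]}}

```text
time_s: 17.32
tcp_pos: [0.5743, 0.165, 0.2026]
eef_rot: [-180.0, -0.0, -165.0]
contact_force: [-0.3, -0.2, -1.2]
gripper_width: 0.0232
```

Request:
{"name": "apply_moves", "arguments": {"commands": [{"grip":0,"dp":[-18,24,0],"yaw":0},{"grip":0,"dp":[-34,45,0],"yaw":0},{"grip":0,"dp":[-46,61,0],"yaw":0},{"grip":0,"dp":[-54,71,0],"yaw":0},{"grip":0,"dp":[-58.5,77,0],"yaw":0},{"grip":0,"dp":[-59.5,79,0],"yaw":0},{"grip":0,"dp":[-59.5,79,0],"yaw":0},{"grip":0,"dp":[-59.5,79,0],"yaw":0}]}}

```text
time_s: 18.32
tcp_pos: [0.6109, 0.2539, 0.2028]
eef_rot: [180.0, 0.0, -165.0]
contact_force: [0.6, 0.0, -1.4]
gripper_width: 0.0234
```

```bash
python3 - <<'E'
from h import *
snap('side','s8');c=snap('wrist','w8');s=c['state'];print(s['time_s'],s['tcp_pos'],s['eef_rot'],s['gripper_width'])
print('to insert',dp(s['tcp_pos'],-165,[.6111,.2545,.0925]))
i=c['color'][140:240,205:305,::-1]
cv2.imwrite('pics/w8z.png',cv2.resize(i,None,fx=6,fy=6,interpolation=cv2.INTER_CUBIC))
h=.032
P=pose([.6104,.2545,np.radians(-26.67)],[(-h,-h,.07),(h,-h,.07),(-h,h,.07),(0,0,.07),(-.0125,0,.07)])
print(np.round(((wproj(c,P)-[205,140])+.5)*6-.5))
E
```

```text
18.375 [0.61090723 0.25392381 0.20281505] [ 1.79995455e+02  1.07510311e-02 -1.65025711e+02] 0.023271926220274443
to insert [ -0.3   0.5 110.3]
[[286.  14.]
 [ 47. 287.]
 [556. 257.]
 [301. 272.]
 [348. 220.]]
```

View pics/w8z.png

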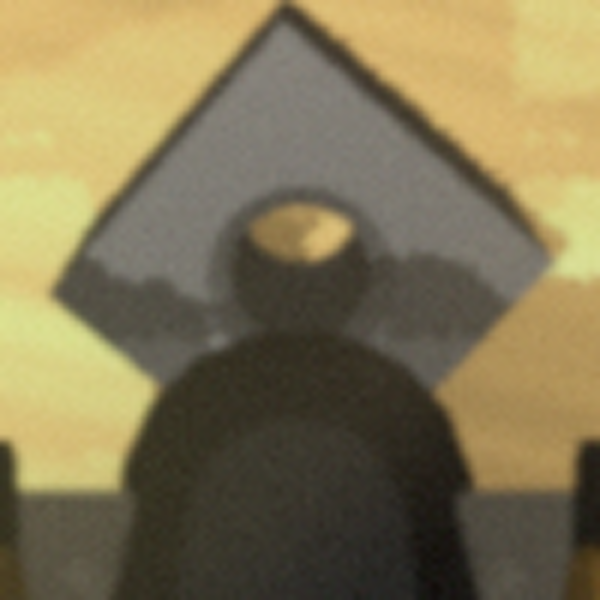

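View pics/s8.png

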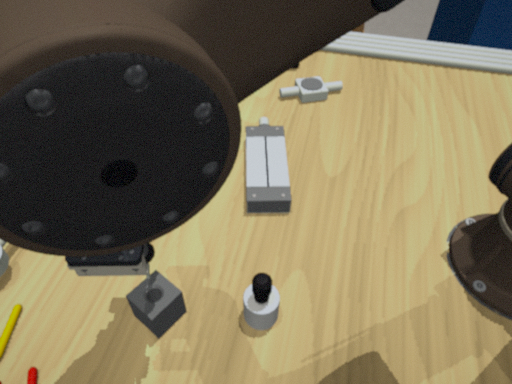

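Request:
{"name": "apply_moves", "arguments": {"commands": [{"grip":0,"dp":[0,0.5,5],"yaw":0},{"grip":0,"dp":[0,0.5,15],"yaw":0},{"grip":0,"dp":[0,0.5,27],"yaw":0},{"grip":0,"dp":[0,0.5,40],"yaw":0},{"grip":0,"dp":[0,0.5,53],"yaw":0},{"grip":0,"dp":[0,0.5,66],"yaw":0},{"grip":0,"dp":[0,0.5,79],"yaw":0},{"grip":0,"dp":[0,0.5,90],"yaw":0},{"grip":0,"dp":[0,0.5,99],"yaw":0},{"grip":0,"dp":[0,0.5,105],"yaw":0},{"grip":0,"dp":[0,0.5,108],"yaw":0},{"grip":0,"dp":[0,0.5,108],"yaw":0}]}}

```text
time_s: 19.92
tcp_pos: [0.6109, 0.2549, 0.0946]
eef_rot: [-180.0, 0.0, -165.0]
contact_force: [0.0, 1.2, -1.7]
gripper_width: 0.0236
```

```bash
python3 - <<'E'
from h import *
s=get_state();print(s['time_s'],s['tcp_pos'],s['eef_rot'],s['gripper_width'],s['contact_force'])
E
```

```text
19.925 [0.61091237 0.25490381 0.09458228] [-1.79997887e+02  4.31246488e-03 -1.64996824e+02] 0.023608792328482946 [ 0.0109386   1.20889177 -1.67225634]
```

Request:
{"name": "apply_moves", "arguments": {"commands": [{"grip":0,"dp":[0,-0.3,0.7],"yaw":0},{"grip":0,"dp":[0,-0.3,1.3],"yaw":0},{"grip":0,"dp":[0,-0.3,1.9],"yaw":0},{"grip":0,"dp":[0,-0.3,1.9],"yaw":0}]}}

```text
time_s: 20.42
tcp_pos: [0.611, 0.2546, 0.0927]
eef_rot: [180.0, 0.0, -165.0]
contact_force: [-0.5, -0.4, -0.8]
gripper_width: 0.0234
```

Request:
{"name": "apply_moves", "arguments": {"commands": [{"grip":0,"dp":[0,0,0.5],"yaw":0},{"grip":0,"dp":[0,0,0.5],"yaw":0},{"grip":0.3,"dp":[0,0,0.5],"yaw":0},{"grip":0.4,"dp":[0,0,0.5],"yaw":0},{"grip":0.5,"dp":[0,0,0.5],"yaw":0},{"grip":0.6,"dp":[0,0,0.5],"yaw":0},{"grip":0.7,"dp":[0,0,0.5],"yaw":0},{"grip":0.8,"dp":[0,0,0.5],"yaw":0},{"grip":0.8,"dp":[0,0,0.5],"yaw":0}]}}

```text
time_s: 21.55
tcp_pos: [0.6109, 0.2546, 0.0922]
eef_rot: [180.0, -0.0, -165.0]
contact_force: [0.6, 0.7, 0.4]
gripper_width: 0.0692
```

Request:
{"name": "apply_moves", "arguments": {"commands": [{"grip":0.8,"dp":[0,0,-5],"yaw":0},{"grip":0.8,"dp":[0,0,-18],"yaw":0},{"grip":0.8,"dp":[0,0,-36],"yaw":0},{"grip":0.8,"dp":[0,0,-56],"yaw":0},{"grip":0.8,"dp":[0,0,-78],"yaw":0},{"grip":0.8,"dp":[0,0,-100],"yaw":0},{"grip":0.8,"dp":[0,0,-118],"yaw":0},{"grip":0.8,"dp":[0,0,-128],"yaw":0},{"grip":0.8,"dp":[0,0,-130],"yaw":0},{"grip":0.8,"dp":[0,0,-130],"yaw":0}]}}

```text
time_s: 22.8
tcp_pos: [0.6106, 0.2545, 0.2215]
eef_rot: [-180.0, -0.1, -165.0]
contact_force: [0.1, 0.2, -0.6]
gripper_width: 0.0703
```

```bash
python3 - <<'E'
from h import *
c=snap('wrist','w9');snap('side','s9');s=c['state'];print(s['time_s'],s['tcp_pos'],s['gripper_width'])
i=c['color'][130:230,205:305,::-1]
cv2.imwrite('pics/w9z.png',cv2.resize(cv2.convertScaleAbs(i,alpha=1.8),None,fx=6,fy=6,interpolation=cv2.INTER_CUBIC))
P=[[.6104,.2545,.146],[.6104,.2545,.076]]
print(np.round(((wproj(c,P)-[205,130])+.5)*6-.5))
E
```

```text
22.8 [0.61060315 0.25447856 0.22152902] 0.07031065021471386
[[298. 422.]
 [298. 318.]]
```

View pics/w9z.png

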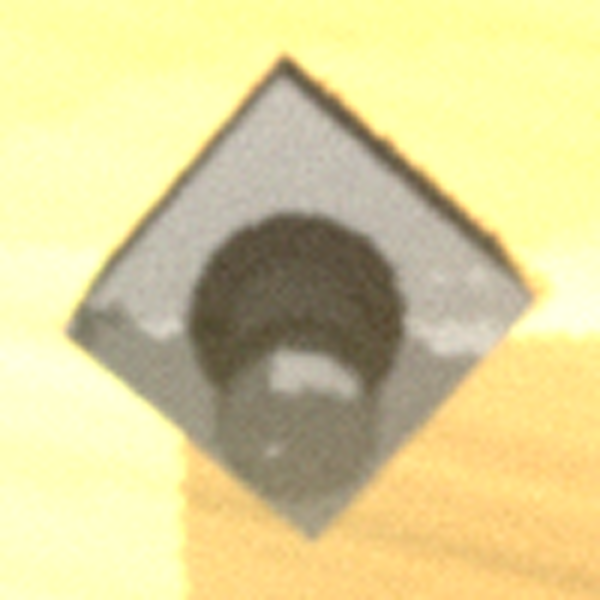

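The picture shows the pen upright and seated: collar centred at about (297,318) and handle top at about (297,425) in the zoom, against predictions of (298,318) and (298,422). The gripper is clear.

```bash
python3 - <<'E'
from h import *
print(get_state()['qd'].round(2)); print(close_job())
E
```

```text
[-0.05 -0.04  0.09  0.09  0.01  0.04]
the job is handed in; nothing more can be done
None
```

The trunking joint is checked: I took the pen from its holder and ran its tip along the whole dark line, from the conduit-stub end to the other end. I then stood the pen back in its holder, let go and handed the job in at about 23 s of the 58 s allowed.

- **Sweep:** The tip stayed about 4–5 mm above the line and, by my measurements, within about 0.3 mm of its centre. The run covered 163 mm in about 5.3 s, including the slow start and stop, beginning 1.7 mm before the line and ending 1.3 mm past it. The force readings were small (2 N or less), with no sign of contact.
- **Line position:** The side and wrist cameras both put the line about 0.7 mm from my first estimate. I corrected for that before the sweep.
- **Pen return:** The last wrist picture shows the pen upright, its collar flat and centred on the holder, within about 0.5 mm of where I predicted. The gripper was about 75 mm clear above the pen, and the arm was still. I didn't look at the final side picture.

No checks failed.

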